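# Set the dummy-load box to step 4 and switch the load in

### The arm

A 7-joint arm with a two-finger parallel gripper is mounted at the origin on a cart in front of the work surface, level with it; the furniture and walls round the work are solid. World frame = base frame: x ahead of the robot, y to its left, z up, the work surface at z = 0. Lengths are in mm, angles in rad, forces in N, time in s.
With the tool pointing down it reaches from about 400 to 900 mm from the base axis. Payload 5.5 kg.
Tool frame: the origin (TCP) lies between the finger pads; the fingertips stand 17 mm ahead of it and the grasp point (between the pads) lies 2 mm behind it; z points along the fingers, y is the line along which they close (so a half turn about z gives the same grasp; the last joint's range is limited). The gripper opens to 85 mm and grips with 20 to 120 N. Pads are 22 mm wide; open, the fingers measure 114 mm over their backs; the gripper's body (76 mm by 85 mm) begins 54 mm behind the grasp point. The pads swing forward as they close: fully open they stand 13 mm farther back than shut.
Start: joints at [1.393, 0.501, -0.427, 1.55, 0.221, 1.138, -0.21], TCP at [277.362, -587.852, 248.31] pointing down, gripper open.
Joint ranges: [-2.88, 2.88], [-0.31, 2.03], [-1.54, 1.56], [0.2, 2.42], [-1.41, 4.55], [0.19, 2.02], [-2.57, 2.57]. Speed limits (rad/s): [2.57, 2.57, 3.14, 3.14, 3.14, 3.14, 3.14].

### API

Orientations are given as a rotation vector (axis times angle).
In Python, from cell import env, optics gives the robot as it stands. The module is installed in compiled form; this text tells all that it offers.
- The arm moves only by the tool play_rows, never from a script. Its argument "increments" is a list that holds one entry, the list of rows, each a list of 5 numbers: the shift along the world's x, y, z in cm, then the turn about the world's z in rad, then the finger opening in cm, from 0 to 8.54. In form: [[[x, y, z, turn, claw], ...]]. A call has exactly 5 rows; each row shifts and turns the commanded pose from where the row before left it; what a row does not reach is not made up. A row lasts 1/8 s, in which the tool goes at most 62.5 mm and 10.7 degrees, less where a joint would pass 70% of its speed; a pose out of reach is approached as far as the arm can. A call with a gripper value outside its range is refused whole. The fingers move at their own pace and stop on an object; "newtons" is the grip in N (left out, the last holds). Time passes only in rows, so rows that do not move let the fingers close, or fill a call up. It gives the time, the measured TCP pose, the force, the opening and the grip force at its end, in the units of the state.
- env.get_obs(): the state, without advancing time (a new reading comes with each control period).
- optics.get_image(name): name is "scene" or "top" or "wrist"; returns a dict with "color" (420x560x3 uint8, red, green, blue), "depth" (420x560 float32, mm along the optical axis (not along the pixel's ray), 0 where there is no reading), "intrinsics" (3x3 intrinsics, pixels), "R" (3x3) and "t" (3): a world point X has camera coordinates R X + t. Camera axes: x right, y down, z forward; pixel columns grow to the right and rows downward; lengths in mm; the calibration is good to about 2 mm. A picture is of the moment at which its call begins.
- env.job_done(): hands the job in; it is judged then, once.
The state is a dict: "time": time; "qpos": joint angles; "qvel": joint speeds; "joint_efforts": joint torques, N m; "tool_pos": TCP position; "eef_rot": TCP orientation; "force": force on the tool from outside, world axes, zero at the start; "ft_torque": the same for the moment, N m; "gripper_width": finger opening in mm; "finger_force": force on a finger pad.
Only numpy, scipy, OpenCV 4.12 (cv2) and the standard library are available. Lean on these libraries where they do the work, as an engineer would, in place of code of your own. Each camera call takes 0.05 s, during which the arm holds its last target. There are 200 camera calls.

### The job

The dummy-load box is parked: its number window is blank and its load lever is out. Press the selector knob down against its spring until you feel the stop, turn it until the 4 stands in the middle of the little window, and ease it up so that it springs right up and locks on the 4; only then throw the load lever over to the far side, all the way. Handle the selector gently: press no harder than it takes to reach the stop, never wrench or pull it while it is caught or locked, and leave the multimeter, board, loupe and cutters where they lie.

Things in the scene. Friction and masses are not known exactly. Their poses are not given: they have to be found in the camera images.
- load_box: Dummy-load box, fixed on the bench: grey steel case 150 mm deep (x), 210 mm wide (y), lid 80 mm above the bench, front edge of the lid sloped at 45 degrees. Origin: middle of its underside; own x points from the front (window side) to the back, y to its left, z up. The selector's axis is vertical at its (0, +42) mm; the load lever stands at (0, -72) mm.
- selector_knob: Black knob: grip bar 48 x 14 mm on a round skirt 60 mm across. When up, the skirt's underside is 98, its top 104 and the bar's top 131 mm above the bench. Origin: on the selector's axis, at bench level when up; x along the bar, z up. Sprung up: 6 N at the top, 8 N 5 mm down, 12 N 15 mm down, then a firm rubber stop. More than 25 N on its lock or stop, beyond the spring, spoils it.
- knob_grip (a point): Middle of the grip bar, x along it. 117 mm above the bench: up (parked or locked on a number). It passes a tooth only when on the stop or within 0.5 mm of it; the stop lies 5 to 15 mm down, different in each box. It rises on a number only within about 0.06 rad of the window's middle; else a dog under it (24 mm off the axis) stays caught under a tooth, just off the stop: turn on, do not pull.
- dial (a joint): Angle of the number drum and knob (rad). The number n (0 to 5) is in the middle of the window at n x 0.6283; 4 is 2.513. Grows as the knob turns clockwise seen from above. From 3.7 to its end at 4.95 is the park sector: window blank, the knob turns freely while up. Midway between the numbers, and half a step beyond 5, stand teeth that only a pressed knob passes. Locked, it has 0.06 rad of play either way.
- window (a point): Middle of the small window (17 x 18 mm, black bezel) in the sloping front of the box, through which one black number (11 mm high) on the white drum is read, or blank white in park; a short index line stands on either side.
- load_lever (a joint): Load lever: 0 leans 0.5 rad to the front (out), 1.0 leans 0.5 rad to the back (in). Pivot along the box's y, 82 mm above the bench; stays where it is left; about 0.25 N m.
- lever_ball (a point): Middle of the black ball (18 mm diameter) at the end of the load lever, 50 mm from its pivot, on a steel rod of 7 mm diameter; about 126 mm above the bench with the lever out.
- multimeter: Yellow pocket multimeter, 128 x 68 x 37 mm, lying left of the box; bystander.
- circuit_board: Green circuit board, 48 x 68 x 12 mm, lying flat; bystander.
- loupe: Black eye loupe, 40 mm diameter, 27 mm high; bystander.
- side_cutters: Side cutters with red handles, 53 x 129 x 14 mm; bystander.

How it is judged:
By the outcome, as a careful person would: the job done as asked, in the order asked, and still so for the second after the job is handed in, with the robot touching nothing.
It also fails if it takes over 72 s, if anything falls off the work surface, if the arm or the gripper's body presses on something with over 40 N, if the wrist force passes 120 N, or if a joint passes its speed limit or range.

## Working session

There is one attempt and no reset: what is moved stays moved. The work goes in short steps, Python scripts to look and compute and a tool call to move; the robot and the scene stay as the last step left them, time stands still between calls to the robot, and variables do not carry over. Pictures are saved under pics/ and viewed, at most 10 in all, crops included, and the job is handed in when it is done.

Besides the shell and the picture viewer there is one more tool, called after "Emit:" by a JSON object that holds its "op" and its "data". play_rows: Moves the arm, as the interface text tells. Its arguments: {"type":"object","properties":{"increments":{"type":"array","items":{"type":"array","items":{"type":"array","items":{"type":"number"}}}},"newtons":{"type":"number"}},"required":["increments"]}

```bash
mkdir -p pics; cat > h.py <<'E'
from cell import env, optics
import numpy as np, cv2
def get(name,save=None):
    im=optics.get_image(name)
    if save: cv2.imwrite('pics/'+save,im['color'][:,:,::-1])
    return im
def ray(im,u,v,z):
    K,R,t=im['intrinsics'],np.array(im['R']),np.array(im['t'])
    d=R.T@np.linalg.inv(K)@np.array([u,v,1.]);c=-R.T@t
    return c+d*(z-c[2])/d[2]
def cloud(im):
    K,R,t=im['intrinsics'],np.array(im['R']),np.array(im['t'])
    D=im['depth'];v,u=np.indices(D.shape)
    p=np.stack([(u-K[0,2])/K[0,0]*D,(v-K[1,2])/K[1,1]*D,D],-1)
    P=(p-t)@R
    P[D==0]=np.nan
    return P
E
python3 - <<'E'
from h import *
a=get('scene','s1.png');b=get('top','t1.png')
cv2.imwrite('pics/st.png',cv2.resize(np.hstack([a['color'],b['color']])[:,:,::-1],(800,300),interpolation=cv2.INTER_AREA))
np.savez('t1.npz',**b);np.savez('s1.npz',**a)
o=env.get_obs();print({k:np.round(v,3) for k,v in o.items()})
for m in (a,b): print(-np.array(m['R']).T@m['t'])
E
```

```text
{'time': np.float64(0.1), 'qpos': array([ 1.393,  0.502, -0.427,  1.551,  0.221,  1.138, -0.21 ]), 'qvel': array([ 0.001, -0.003, -0.002, -0.004,  0.001, -0.001,  0.001]), 'joint_efforts': array([-1.2000e-02, -5.7081e+01, -5.8390e+00, -2.8175e+01,  1.0000e-02,
        5.0000e-03,  0.0000e+00]), 'tool_pos': array([ 276.991, -587.362,  247.358]), 'eef_rot': array([-3.064e+00, -6.860e-01,  1.000e-03]), 'force': array([-1.356, -0.968, -0.021]), 'ft_torque': array([-0.006, -0.086, -0.027]), 'finger_force': np.float64(0.0), 'gripper_width': np.float64(85.217)}
[-28.39231102 400.23252711 965.76581463]
[ 334.34904966  -74.89639333 1008.24137931]
```

View pics/t1.png

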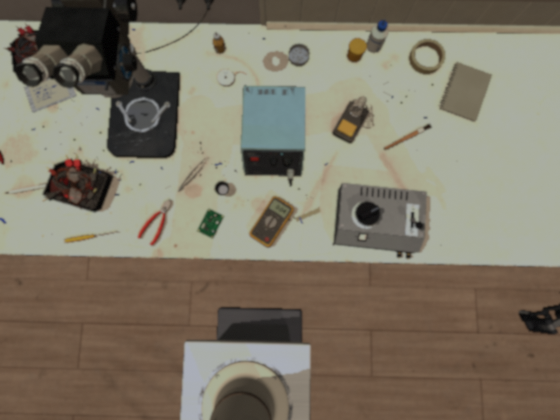

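View pics/s1.png

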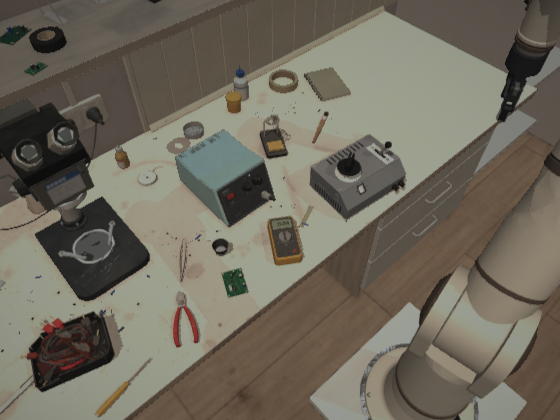

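Both views show the load box, at about (380,217) in top. In the same view the knob is at about (367,214), the lever ball at about (418,225) and the window at about (362,237).

```bash
python3 - <<'E'
from h import *
b=dict(np.load('t1.npz'));P=cloud(b)
sub=np.zeros(P.shape[:2],bool);sub[170:275,325:440]=True
z=P[...,2]
lid=sub&(z>74)&(z<88)
pts=P[lid][:,:2].astype(np.float32);r=cv2.minAreaRect(pts);print('lid',r,cv2.boxPoints(r).round(0).tolist(),np.median(z[lid]))
dark=b['color'].max(-1)<60
for lo,hi in((92,110),(112,150)):
    k=sub&(z>lo)&(z<hi);n,l,s,c=cv2.connectedComponentsWithStats(k.astype(np.uint8))
    for i in range(1,n):
        if s[i,4]>4:
            q=P[l==i];rr=cv2.minAreaRect(q[:,:2].astype(np.float32))
            print(lo,s[i],q.mean(0).round(1),np.round(rr[0],1),np.round(rr[1],1),rr[2])
for u,v in((362,237),): print(P[v,u])
cv2.imwrite('pics/tc.png',cv2.resize(b['color'][170:270,320:440,::-1],None,fx=6,fy=6,interpolation=cv2.INTER_CUBIC)[:600])
E
```

```text
lid ((480.4794006347656, -326.7181396484375), (211.24636840820312, 123.82673645019531), 85.08329010009766) [[410.0, -427.0], [533.0, -437.0], [551.0, -227.0], [428.0, -216.0]] 79.87057433792958
92 [354 201  26  26 357] [ 469.9 -282.   103.6] [ 470.8 -283.2] [58.2 57.7] 66.14188385009766
92 [412 220   3   4   8] [ 455.3 -393.9  102.1] [ 454.4 -393.5] [3. 9.] 67.92503356933594
112 [358 206  22  14 133] [ 469.8 -281.5  129.2] [ 471.  -283.4] [13.8 48.6] 29.256122589111328
112 [414 222   9   8  49] [ 441.9 -393.8  133.5] [ 442.3 -395. ] [14.8 16.7] 55.43668746948242
[ 418.16204066 -280.91365565   60.27501496]
```

View pics/tc.png

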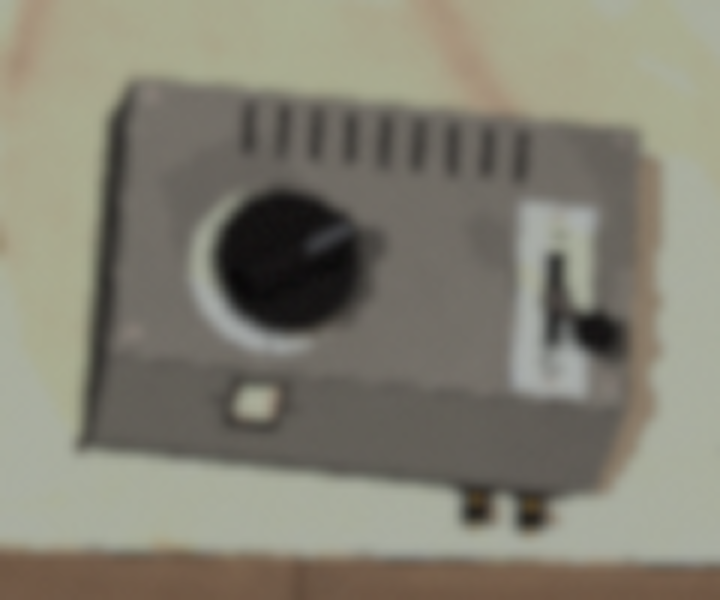

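Knob axis is at about (470.9, -283.5), agreeing between the knob outline and the lid geometry. Box yaw is about -0.086, and the bar lies along -60.7° with its pointer toward the lever side. Setting out.

Emit:
{"op": "play_rows", "data": {"increments": [[[1.94, 3.04, 0, -0.15, 5], [1.94, 3.04, 0, -0.15, 5], [1.94, 3.04, 0, -0.15, 5], [1.94, 3.04, 0, -0.15, 5], [1.94, 3.04, 0, -0.15, 5]]], "newtons": 40}}

```text
time: 0.72
tool_pos: [374.7, -434.6, 247.9]
eef_rot: [-3.102, 0.491, 0.001]
force: [0.6, 0.0, -0.1]
gripper_width: 50.3
finger_force: 0.0
```

Emit:
{"op": "play_rows", "data": {"increments": [[[1.94, 3.04, 0, -0.15, 5], [1.94, 3.04, 0, -0.15, 5], [1.94, 3.04, 0, -0.15, 5], [1.94, 3.04, 0, -0.15, 5], [1.94, 3.04, 0, -0.15, 5]]]}}

```text
time: 1.35
tool_pos: [471.6, -282.7, 247.9]
eef_rot: [2.707, -1.594, -0.001]
force: [-0.4, 0.2, -0.3]
gripper_width: 50.1
finger_force: 0.0
```

```bash
cat >> h.py <<'E'
from scipy.spatial.transform import Rotation as Ro
def st():
    o=env.get_obs();R=Ro.from_rotvec(o['eef_rot']).as_matrix()
    print('t',round(float(o['time']),2),'p',np.round(o['tool_pos'],1),'yaw',round(float(np.arctan2(R[1,0],R[0,0])),3),'tz',R[:,2].round(3),'F',np.round(o['force'],1),'T',np.round(o['ft_torque'],2),'w',round(float(o['gripper_width']),1),'q',np.round(o['qpos'],2))
E
python3 - <<'E'
from h import *
w=get('wrist','w1.png');st();np.savez('w1.npz',**w)
P=cloud(w);z=P[...,2]
for lo,hi in((95,110),(115,135)):
    k=(z>lo)&(z<hi);n,l,s,c=cv2.connectedComponentsWithStats(k.astype(np.uint8))
    for i in range(1,n):
        if s[i,4]>200:
            q=P[l==i];rr=cv2.minAreaRect(q[:,:2].astype(np.float32));print(lo,s[i],q.mean(0).round(1),np.round(rr[0],1),np.round(rr[1],1),rr[2])
E
```

```text
t 1.4 p [ 475.  -276.9  248.2] yaw -1.065 tz [ 0.002  0.003 -1.   ] F [2.5 4.6 0.4] T [ 0.29 -0.15  0.04] w 50.2 q [ 0.74  0.31 -0.31  1.81  0.1   1.04 -2.25]
95 [ 239  163   73   70 2860] [ 472.8 -286.8  103. ] [ 472.2 -285.7] [60.  58.3] 28.054033279418945
95 [   0  240   55  123 2204] [622.8 -98.  103.4] [621.7 -89.6] [ 45.6 115.2] 22.558820724487305
115 [374  77  30  28 447] [ 445.2 -395.2  131.2] [ 443.7 -396.1] [16.4 17.7] 26.653564453125
115 [ 267  174   18   64 1128] [ 472.5 -286.5  129.3] [ 471.7 -285.3] [13.2 47.6] 29.020559310913086
115 [  0 266  24  62 335] [ 630.5 -104.   115.7] [ 630.5 -101. ] [10.7 62.3] 2.0815086364746094
```

View pics/w1.png

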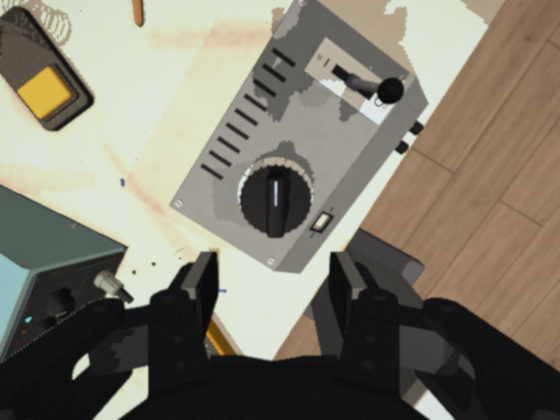

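The wrist view shows the knob at (276,200) with its bar aligned vertically between the fingers. The window is at (322,222), blank, and the lever ball at (391,91). The arm was still settling in this frame, so I settle it and lower.

Emit:
{"op": "play_rows", "data": {"increments": [[[0, 0, 0, 0, 5], [0, 0, -2, 0, 5], [0, 0, -2, 0, 5], [0, 0, -2, 0, 5], [0, 0, 0, 0, 5]]]}}

```text
time: 2.02
tool_pos: [469.2, -284.6, 186.6]
eef_rot: [2.71, -1.588, -0.006]
force: [1.0, -1.0, 0.4]
gripper_width: 50.1
finger_force: 0.0
```

```bash
python3 - <<'E'
from h import *
st()
E
```

```text
t 2.02 p [ 469.2 -284.6  186.6] yaw -1.06 tz [-0.004  0.002 -1.   ] F [ 1.  -1.   0.4] T [-0.05 -0.04  0.04] w 50.1 q [ 0.73  0.38 -0.29  1.87  0.13  0.92 -2.25]
```

Emit:
{"op": "play_rows", "data": {"increments": [[[0, 0, -2.2, 0, 5], [0, 0, -2.2, 0, 5], [0, 0, -1.5, 0, 5], [0, 0, -0.5, 0, 5], [0, 0, 0, 0, 5]]]}}

```text
time: 2.65
tool_pos: [471.5, -284.1, 124.5]
eef_rot: [2.711, -1.587, 0.0]
force: [0.5, 0.4, -0.5]
gripper_width: 49.9
finger_force: 0.0
```

Emit:
{"op": "play_rows", "data": {"increments": [[[0, 0, 0, 0, 2.5], [0, 0, 0, 0, 2.5], [0, 0, 0, 0, 2.5], [0, 0, 0, 0, 2.5], [0, 0, 0, 0, 2.5]]]}}

```text
time: 3.28
tool_pos: [471.4, -283.8, 124.4]
eef_rot: [2.711, -1.587, 0.0]
force: [0.3, 0.0, 0.6]
gripper_width: 24.9
finger_force: 0.0
```

```bash
python3 - <<'E'
from h import *
st()
get('wrist','w2.png')
E
```

```text
t 3.27 p [ 471.4 -283.8  124.4] yaw -1.059 tz [ 0. -0. -1.] F [0.3 0.  0.6] T [-0.01 -0.01 -0.  ] w 24.9 q [ 0.71  0.46 -0.28  1.91  0.17  0.79 -2.28]
```

View pics/w2.png

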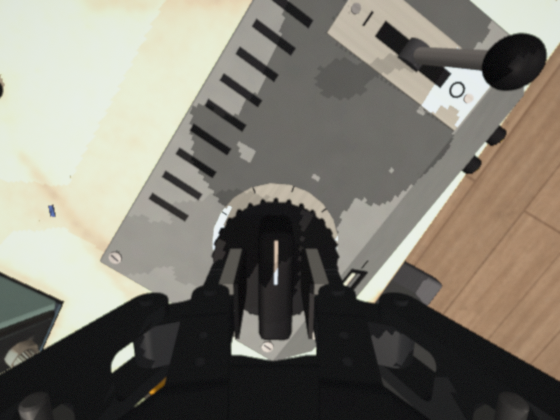

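The bar is centred between the pads, with the fingertips clear of the skirt. Gripping.

Emit:
{"op": "play_rows", "data": {"increments": [[[0, 0, 0, 0, 0.8], [0, 0, 0, 0, 0.8], [0, 0, 0, 0, 0.8], [0, 0, 0, 0, 0.8], [0, 0, 0, 0, 0.8]]], "newtons": 35}}

```text
time: 3.95
tool_pos: [471.0, -284.1, 124.4]
eef_rot: [2.711, -1.587, -0.001]
force: [-4.1, 0.3, 5.0]
gripper_width: 13.4
finger_force: 38.1
```

Emit:
{"op": "play_rows", "data": {"increments": [[[0, 0, -0.1, 0, 0.8], [0, 0, -0.1, 0, 0.8], [0, 0, -0.1, 0, 0.8], [0, 0, 0, 0, 0.8], [0, 0, 0, 0, 0.8]]]}}

```text
time: 4.58
tool_pos: [471.0, -284.1, 121.4]
eef_rot: [2.711, -1.587, -0.001]
force: [-3.9, -0.5, 5.4]
gripper_width: 13.2
finger_force: 38.3
```

```bash
python3 - <<'E'
from h import *
st()
E
```

```text
t 4.58 p [ 471.  -284.1  121.4] yaw -1.06 tz [-0.001 -0.    -1.   ] F [-3.9 -0.5  5.4] T [-0.17  0.87 -0.01] w 13.2 q [ 0.71  0.47 -0.27  1.91  0.17  0.79 -2.29]
```

Emit:
{"op": "play_rows", "data": {"increments": [[[-0.03, 0, -0.05, 0, 0.8], [0, 0, -0.05, 0, 0.8], [0, 0, -0.04, 0, 0.8], [0, 0, 0, 0, 0.8], [0, 0, 0, 0, 0.8]]]}}

```text
time: 5.2
tool_pos: [471.0, -284.1, 120.2]
eef_rot: [2.711, -1.587, 0.0]
force: [-4.0, -1.1, 6.0]
gripper_width: 13.0
finger_force: 38.3
```

Emit:
{"op": "play_rows", "data": {"increments": [[[0, 0, -0.02, 0, 0.8], [0, 0, -0.02, 0, 0.8], [0, 0, -0.01, 0, 0.8], [0, 0, 0, 0, 0.8], [0, 0, 0, 0, 0.8]]]}}

```text
time: 5.82
tool_pos: [471.0, -284.2, 119.8]
eef_rot: [2.711, -1.587, 0.0]
force: [-3.9, -0.1, 7.4]
gripper_width: 13.1
finger_force: 38.4
```

Emit:
{"op": "play_rows", "data": {"increments": [[[0, 0, -0.02, 0, 0.8], [0, 0, -0.02, 0, 0.8], [0, 0, -0.01, 0, 0.8], [0, 0, 0, 0, 0.8], [0, 0, 0, 0, 0.8]]]}}

```text
time: 6.45
tool_pos: [471.0, -284.1, 119.3]
eef_rot: [2.711, -1.587, 0.0]
force: [-5.1, -0.1, 7.6]
gripper_width: 13.3
finger_force: 38.4
```

Emit:
{"op": "play_rows", "data": {"increments": [[[-0.02, 0, -0.02, 0, 0.8], [0, 0, -0.02, 0, 0.8], [0, 0, -0.01, 0, 0.8], [0, 0, 0, 0, 0.8], [0, 0, 0, 0, 0.8]]]}}

```text
time: 7.08
tool_pos: [471.0, -284.1, 118.9]
eef_rot: [2.711, -1.587, 0.001]
force: [-3.7, -0.8, 7.0]
gripper_width: 13.4
finger_force: 38.4
```

Emit:
{"op": "play_rows", "data": {"increments": [[[0, 0, -0.02, 0, 0.8], [0, 0, -0.02, 0, 0.8], [0, 0, -0.01, 0, 0.8], [0, 0, 0, 0, 0.8], [0, 0, 0, 0, 0.8]]]}}

```text
time: 7.7
tool_pos: [471.0, -284.1, 118.4]
eef_rot: [2.711, -1.587, 0.001]
force: [-3.5, 0.1, 7.5]
gripper_width: 13.4
finger_force: 38.4
```

Emit:
{"op": "play_rows", "data": {"increments": [[[0, 0, -0.02, 0, 0.8], [0, 0, -0.02, 0, 0.8], [0, 0, -0.01, 0, 0.8], [0, 0, 0, 0, 0.8], [0, 0, 0, 0, 0.8]]]}}

```text
time: 8.32
tool_pos: [471.0, -284.1, 117.9]
eef_rot: [2.711, -1.587, 0.001]
force: [-4.9, -1.0, 7.2]
gripper_width: 13.5
finger_force: 38.5
```

Emit:
{"op": "play_rows", "data": {"increments": [[[0, 0, -0.02, 0, 0.8], [0, 0, -0.02, 0, 0.8], [0, 0, -0.01, 0, 0.8], [0, 0, 0, 0, 0.8], [0, 0, 0, 0, 0.8]]]}}

```text
time: 8.95
tool_pos: [471.0, -284.1, 117.5]
eef_rot: [2.711, -1.587, 0.001]
force: [-4.4, -0.7, 7.7]
gripper_width: 13.4
finger_force: 38.5
```

Emit:
{"op": "play_rows", "data": {"increments": [[[0, 0, -0.02, 0, 0.8], [0, 0, -0.02, 0, 0.8], [0, 0, -0.01, 0, 0.8], [0, 0, 0, 0, 0.8], [0, 0, 0, 0, 0.8]]]}}

```text
time: 9.57
tool_pos: [471.0, -284.1, 117.0]
eef_rot: [2.711, -1.587, 0.001]
force: [-4.3, 0.5, 7.3]
gripper_width: 13.5
finger_force: 38.5
```

Emit:
{"op": "play_rows", "data": {"increments": [[[0, 0, -0.02, 0, 0.8], [0, 0, -0.02, 0, 0.8], [0, 0, -0.01, 0, 0.8], [0, 0, 0, 0, 0.8], [0, 0, 0, 0, 0.8]]]}}

```text
time: 10.2
tool_pos: [471.0, -284.1, 116.5]
eef_rot: [2.711, -1.587, 0.001]
force: [-4.2, -0.7, 8.7]
gripper_width: 13.2
finger_force: 38.5
```

Emit:
{"op": "play_rows", "data": {"increments": [[[0, 0, -0.02, 0, 0.8], [0, 0, -0.02, 0, 0.8], [0, 0, -0.01, 0, 0.8], [0, 0, 0, 0, 0.8], [0, 0, 0, 0, 0.8]]]}}

```text
time: 10.82
tool_pos: [471.0, -284.1, 116.0]
eef_rot: [2.711, -1.587, 0.001]
force: [-4.3, -0.1, 8.2]
gripper_width: 13.3
finger_force: 38.6
```

Emit:
{"op": "play_rows", "data": {"increments": [[[0, 0, -0.02, 0, 0.8], [0, 0, -0.02, 0, 0.8], [0, 0, -0.01, 0, 0.8], [0, 0, 0, 0, 0.8], [0, 0, 0, 0, 0.8]]]}}

```text
time: 11.45
tool_pos: [471.0, -284.1, 115.5]
eef_rot: [2.711, -1.587, 0.001]
force: [-3.6, -0.5, 9.1]
gripper_width: 13.4
finger_force: 38.6
```

Emit:
{"op": "play_rows", "data": {"increments": [[[0, 0, -0.02, 0, 0.8], [0, 0, -0.02, 0, 0.8], [0, 0, -0.01, 0, 0.8], [0, 0, 0, 0, 0.8], [0, 0, 0, 0, 0.8]]]}}

```text
time: 12.08
tool_pos: [471.0, -284.1, 115.1]
eef_rot: [2.711, -1.587, 0.001]
force: [-3.2, -0.3, 8.2]
gripper_width: 13.5
finger_force: 38.6
```

Emit:
{"op": "play_rows", "data": {"increments": [[[0, 0, -0.02, 0, 0.8], [0, 0, -0.02, 0, 0.8], [0, 0, -0.01, 0, 0.8], [0, 0, 0, 0, 0.8], [0, 0, 0, 0, 0.8]]]}}

```text
time: 12.7
tool_pos: [471.0, -284.1, 114.6]
eef_rot: [2.711, -1.587, 0.001]
force: [-4.9, -0.3, 8.9]
gripper_width: 13.0
finger_force: 38.6
```

Emit:
{"op": "play_rows", "data": {"increments": [[[0, 0, -0.02, 0, 0.8], [0, 0, -0.02, 0, 0.8], [0, 0, -0.01, 0, 0.8], [0, 0, 0, 0, 0.8], [0, 0, 0, 0, 0.8]]]}}

```text
time: 13.32
tool_pos: [471.0, -284.2, 114.2]
eef_rot: [2.711, -1.587, 0.001]
force: [-4.0, 0.4, 9.3]
gripper_width: 13.1
finger_force: 38.7
```

Emit:
{"op": "play_rows", "data": {"increments": [[[0, 0, -0.02, 0, 0.8], [0, 0, -0.02, 0, 0.8], [0, 0, -0.01, 0, 0.8], [0, 0, 0, 0, 0.8], [0, 0, 0, 0, 0.8]]]}}

```text
time: 13.95
tool_pos: [471.0, -284.1, 114.0]
eef_rot: [2.711, -1.587, 0.001]
force: [-4.6, 0.3, 11.9]
gripper_width: 13.0
finger_force: 39.1
```

Emit:
{"op": "play_rows", "data": {"increments": [[[0, 0, -0.02, 0, 0.8], [0, 0, -0.01, 0, 0.8], [0, 0, 0, 0, 0.8], [0, 0, 0, 0, 0.8], [0, 0, 0, 0, 0.8]]]}}

```text
time: 14.58
tool_pos: [471.0, -284.2, 113.9]
eef_rot: [2.711, -1.587, 0.001]
force: [-5.5, -0.1, 13.9]
gripper_width: 13.2
finger_force: 39.3
```

```bash
python3 - <<'E'
from h import *
st()
E
```

```text
t 14.57 p [ 471.  -284.2  113.9] yaw -1.059 tz [ 0.    -0.001 -1.   ] F [-5.5 -0.1 13.9] T [ 0.21  1.3  -0.02] w 13.2 q [ 0.71  0.48 -0.27  1.91  0.18  0.77 -2.29]
```

The knob is on the stop, 10.5 mm down, with about 4 N of excess. Turning counter-clockwise (dial decreasing) toward 5, then 4.

Emit:
{"op": "play_rows", "data": {"increments": [[[0, 0, 0, 0.1, 0.8], [0, 0, 0, 0.1, 0.8], [0, 0, 0, 0.1, 0.8], [0, 0, 0, 0.1, 0.8], [0, 0, 0, 0, 0.8]]]}}

```text
time: 15.2
tool_pos: [470.8, -284.4, 113.9]
eef_rot: [2.972, -1.015, 0.0]
force: [-6.0, -0.0, 14.5]
gripper_width: 13.2
finger_force: 39.4
```

```bash
python3 - <<'E'
from h import *
st();get('wrist','w3.png')
E
```

```text
t 15.2 p [ 470.8 -284.4  113.9] yaw -0.658 tz [-0.    -0.001 -1.   ] F [-6.  -0.  14.5] T [0.15 1.43 0.04] w 13.2 q [ 0.79  0.49 -0.37  1.91  0.24  0.78 -1.94]
```

View pics/w3.png

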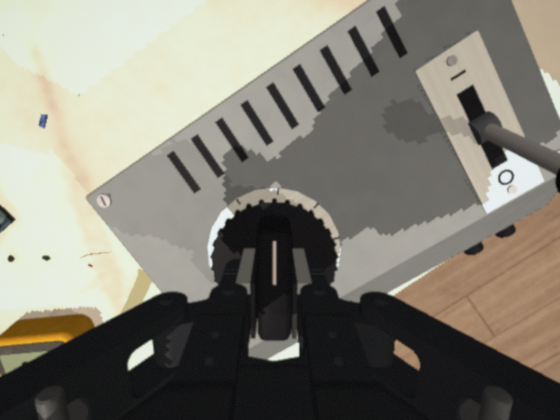

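The knob turns freely, but the window is hidden from the wrist here. I'll read it by rectifying the window patch from the scene and top cameras.

```bash
cat >> h.py <<'E'
def patch(im,c=(409.1,-278.5,67),h=15,n=31):
    yaw=-.086;ex=np.array([np.cos(yaw),np.sin(yaw),0]);ey=np.array([-ex[1],ex[0],0])
    up=(ex+[0,0,1])/2**.5;right=-ey
    g=np.linspace(-h,h,n)
    X=np.array(c)+g[None,:,None]*right-g[:,None,None]*up
    x=X@np.array(im['R']).T+im['t'];p=x@np.array(im['intrinsics']).T
    uv=(p[...,:2]/p[...,2:]).astype(np.float32)
    return cv2.remap(cv2.cvtColor(im['color'],cv2.COLOR_RGB2GRAY),uv[...,0],uv[...,1],cv2.INTER_CUBIC)
def asc(*ps):
    for rows in zip(*ps):
        print('   '.join(''.join('@%#*+=-:. '[min(9,int(v)//24)] for v in r) for r in rows))
def sheet(tag):
    S=get('scene');T=get('top');a,b=patch(S),patch(T)
    np.savez('win_%s.npz'%tag,a=a,b=b,ca=S['color'],cb=T['color']);return a,b
E
python3 - <<'E'
from h import *
a,b=sheet('0');asc(a,b)
E
```

```text
**####*++========+++*####**++++   *****++=----:::-----==+********
**###*+===-=========+*###**++++   *****++=---:::::----==+********
**###*+=-----------=+*#%#*+++++   *****+==---::::::---==+********
***#*+=--:---------=+*%%#*+++++   *****+==---::::::---==+********
*****+=-:::--------=+####*+++++   *****++=---::::::---==++*******
***#*+=-:::--::---=+*####**+++*   *****++=----:::::---==++*******
**##*+-:::::::----=+*####***+**   *****++=-----::::---==++*******
*##**=-:::::::----=+*#%%##*****   *****++==-----------==++*******
*****=-::::::::---=+*#%%##*****   *****++===----------==+********
*****+=--::::::---=+*#%%##*****   ******++===--------==++********
*****+=--::::::----+*#%%##*****   *******++===========+++********
+****+=-:::::::---=+*#%%##**+++   ********+++=======++++*********
+**#*+=-::::::----=+*#%%##*++++   ****#****++++++++++++*********+
**##*+=-::::::----=+*#%###*++++   ****##******++++++************+
**##*+=----:::---==+*#####*++++   ****###***********************+
*###**+==-------===+*####**++++   *****###**********************+
**###**++=======++++*#%%##**+++   **********
[... 245 characters left out ...]
*+++++   ++**************************+++
++**********************+++++++   ++*************************++++
++++*****++**++*****+++++++++++   ++*********************++++++++
+++++++++++++++++++++++++++++++   +++++++*******+++++++++++++++++
+++++++++++++++++++++++++++++++   +++++++++++++++++++++++++++++++
+++++++++++++++++++++++++++++++   +++++++++++++++++++++++++++++++
+++++++++++++++++++++++++++++++   ++++**+++++++++++++++++++++**++
+++++++++++++++++++++++++++++++   +++******+**+++++++++++*******+
+++++++++++++++++++++++++++++++   ++*****************************
+++++++++++++++++++++++++++++++   *******************************
+++++++++++++++++++++++++++++++   *******************************
```

```bash
sed -i 's/c=(409.1,-278.5,67),h=15,n=31/c=(414,-276.5,72),h=12,n=25/' h.py; cat >> h.py <<'E'
def look(tag):
    st();a,b=sheet(tag);asc(a,b)
    print('rows scene',a[4:21,7:17].mean(1).astype(int),'top',b[4:21,7:17].mean(1).astype(int))
E
```

Emit:
{"op": "play_rows", "data": {"increments": [[[0, 0, 0, 0.1, 0.8], [0, 0, 0, 0.1, 0.8], [0, 0, 0, 0.05, 0.8], [0, 0, 0, 0.05, 0.8], [0, 0, 0, 0, 0.8]]]}}

```text
time: 15.98
tool_pos: [470.7, -284.6, 113.8]
eef_rot: [3.09, -0.561, -0.0]
force: [-6.7, 0.1, 14.4]
gripper_width: 13.6
finger_force: 39.5
```

```bash
python3 -c "
from h import *
look('1')"
```

```text
t 15.97 p [ 470.7 -284.6  113.8] yaw -0.359 tz [-0.    -0.001 -1.   ] F [-6.7  0.1 14.4] T [0.04 1.48 0.04] w 13.6 q [ 0.84  0.5  -0.44  1.91  0.29  0.79 -1.68]
**##########**##########*   ******++=====-======++***
**#%%%#####*****#####%##*   *****++===--------===+***
**#%%##******++**####%##*   *****++==----------==++**
*#####**++++++++****####*   *****+==-----------==++**
*####*++========++++*###*   *****+==----:::----==++**
*###*+===--========+*#%#*   ****++==---:::::---==++**
*###*+=------------=*#%#*   ****++==---:::::----=++**
**#**+=-::--------=+*#%#*   ****++=----:::::---==++**
****+=-:::--------=+*#%#*   ****++=----:::::---==++**
**#*+=-:::--::---==+*####   ****++==----::::---==++**
*##*+=:::::::----=++*####   ****++==-----::----==++**
*##*+-:::::::----==+##%##   *****+==-----------==++**
****+=-::::------==+*#%##   *****++===---------==++**
****+=--:::--:----=+*#%##   ******++====-----===++***
****+=--:::-::----=+*#%##   *******++==========+++***
*****=-:::--:-----+*##%##   *******++++++++++++++****
**#*+=-::::::----=+*#%%##   ****#****++++++++++******
*##*+=-::::::----=+*##%##   ****##*******************
*##*+=-----::---===*#####   ****###******************
*###*+===-----====++##%##   *****###*****************
*###**+++=====+++++*#%%##   *************************
*#####***++++******##%%##   *************************
**#######****####*##%%##*   *************************
**#####################**   *************************
+***#######***#######****   +************************
rows scene [124 140 153 162 166 167 167 166 165 165 166 168 168 165 158 143 120] top [161 163 165 165 164 163 160 155 147 138 127 113 100  89  80  76  75]
```

Emit:
{"op": "play_rows", "data": {"increments": [[[0, 0, 0, 0.1, 0.8], [0, 0, 0, 0.1, 0.8], [0, 0, 0, 0.05, 0.8], [0, 0, 0, 0.05, 0.8], [0, 0, 0, 0, 0.8]]]}}

```text
time: 16.7
tool_pos: [470.6, -284.8, 113.9]
eef_rot: [3.139, -0.093, -0.001]
force: [-5.9, -0.9, 14.8]
gripper_width: 13.3
finger_force: 39.5
```

```bash
python3 -c "
from h import *
look('2')"
```

```text
t 16.7 p [ 470.6 -284.8  113.9] yaw -0.059 tz [-0.    -0.002 -1.   ] F [-5.9 -0.9 14.8] T [-0.03  1.51  0.04] w 13.3 q [ 0.9   0.52 -0.51  1.91  0.34  0.8  -1.43]
**#########***##########*   ******+++++***+++==+++***
**##%%#####*****####%%##*   ******+++++++++++===++***
**#%%######**++**###%%##*   *****+++=+++++++====++***
*######*##**+++++***####*   *****++====+++++====+++**
*####*******+++++++**###*   *****++====+++++====+++**
*###*******+++=====+*#%#*   *****+======++++====+++**
*###******+++====-==*#%#*   ****++===============++**
**##******+++===--=+*#%#*   ****++===============++**
**##**+****+++==--=+*#%#*   ****++===============++**
*###*+=+++**+++=--=+*####   ****++===-===========++**
*##*+====+++*++===+*##%##   ****++===--==========++**
*##*+=--===++++===+*#%%##   *****++==============++**
****+=---====+++==+*##%##   *****++==============++**
****+=--=====+++===*##%##   ******++============++***
****+==-====++*+===+##%##   *******++==========+++***
***#*=---=++***+===+##%##   *******++++++++++++++****
**#**=---==+**+=--=*#%%##   ****#****++++++++++******
*##*+=---===+++=--=*##%##   ****##*******************
*##*+=---=======-==*#####   ****###******************
*###*+============++##%##   *****###*****************
*###**+++====++++++*##%##   *************************
*#####***++++******##%%##   *************************
**#######****####*##%%##*   *************************
**#####################**   *************************
***########***#######****   +************************
rows scene [ 97 103 108 110 109 110 116 125 131 128 119 115 121 132 140 137 119] top [120 123 128 131 134 137 138 137 134 130 122 111  99  89  80  76  76]
```

Emit:
{"op": "play_rows", "data": {"increments": [[[0, 0, 0, 0.05, 0.8], [0, 0, 0, 0.05, 0.8], [0, 0, 0, 0, 0.8], [0, 0, 0, 0, 0.8], [0, 0, 0, 0, 0.8]]]}}

```text
time: 17.42
tool_pos: [470.6, -284.9, 113.9]
eef_rot: [3.139, 0.063, -0.001]
force: [-6.9, -0.9, 14.1]
gripper_width: 13.4
finger_force: 39.4
```

```bash
python3 -c "
from h import *
look('3')"
```

```text
t 17.43 p [ 470.6 -284.9  113.9] yaw 0.04 tz [-0.001 -0.002 -1.   ] F [-6.9 -0.9 14.1] T [-0.12  1.54  0.04] w 13.4 q [ 0.91  0.52 -0.53  1.91  0.36  0.81 -1.34]
**##########**###*######*   ******++======+++****####
**#%%%######***#####%%##*   *****++===--===+++****###
**#%%##******+**###%%%%#*   *****++==-----==++****###
*#####**++++++**####%%%#*   *****+==------==+++***###
*####*++==+++***##**##%#*   *****+==-------==+++**###
*###*+=====++*******##%#*   ****++==-------===++**###
*###*+=----=+****++*##%#*   ****++==---::---==++***##
**#**+=-::-=+****+**#%%#*   ****++=----::---==+++**##
****+=-:::-=+*##****#%%#*   ****++=---------===++**##
**#*+=-:::-=+******##%%##   ****++==---------==++***#
*##*+=-:::-=+**+**###%%##   ****++==---------==++****
###*+--::--==+==+*##%%%##   *****+===--------==++****
****+=-:----====+*#%%%%##   *****++===------===+++***
****+=---:----==+*#%%%%##   ******++====--=====++****
****+=--::----=++##%%####   ******+++=========+++****
*****=-:::----=+*########   *******+++++++++++++*****
**#*+=-::::---==+*#######   ****#****++++++++++******
*##*+=-:::::--==++**#####   ****##*******************
*###*=-----:---===+**####   ****###******************
*###*+===-----====++*#%##   *****###*****************
*###**+++=====+++++*##%##   *************************
*#####***++++******##%%##   *************************
**#######****####*##%%##*   *************************
**#####################**   *************************
+***#######***#######****   ++***********************
rows scene [101 110 120 122 122 124 130 140 147 150 149 149 153 155 154 142 120] top [149 153 156 157 157 157 155 151 144 137 127 113 100  89  80  75  75]
```

The digits move sideways as the drum turns about the knob axis. The 5 was about centred at yaw -0.06, so 4 should be near yaw 0.57.

Emit:
{"op": "play_rows", "data": {"increments": [[[0.01, -0.02, 0, 0.1, 0.8], [0, -0.02, 0, 0.1, 0.8], [0, 0, 0, 0.1, 0.8], [0, 0, 0, 0.1, 0.8], [0, 0, 0, 0, 0.8]]]}}

```text
time: 18.15
tool_pos: [470.7, -285.3, 113.8]
eef_rot: [3.064, 0.687, -0.002]
force: [-7.1, -1.2, 13.8]
gripper_width: 13.2
finger_force: 39.5
```

Emit:
{"op": "play_rows", "data": {"increments": [[[0, 0, 0, 0.06, 0.8], [0, 0, 0, 0.05, 0.8], [0, 0, 0, 0, 0.8], [0, 0, 0, 0, 0.8], [0, 0, 0, 0, 0.8]]]}}

```text
time: 18.77
tool_pos: [470.7, -285.4, 113.9]
eef_rot: [3.022, 0.853, -0.002]
force: [-6.5, -1.3, 14.4]
gripper_width: 13.6
finger_force: 39.5
```

```bash
cat >> h.py <<'E'
def cen(tag):
    B=np.load('win_1.npz');A=np.load('win_%s.npz'%tag)
    for k,r in(('a',(5,19)),('b',(1,13))):
        d=np.clip(B[k].astype(float)-A[k],0,None)[r[0]:r[1],5:19];d[d<12]=0
        print(tag,k,'cx',(d.sum(0)@np.arange(5,19))/d.sum(),d.sum(0).astype(int))
E
python3 -c "
from h import *
look('4')
for t in '234': cen(t)"
```

```text
t 18.77 p [ 470.7 -285.4  113.9] yaw 0.55 tz [-0.001 -0.002 -1.   ] F [-6.5 -1.3 14.4] T [-0.13  1.55  0.06] w 13.6 q [ 1.    0.55 -0.65  1.9   0.45  0.83 -0.9 ]
**###########*##########*   ******+++++***+++==+++***
**#%%%#####****#####%%##*   ******+++++***++====++***
**#%%##******++**####%##*   ******++++++*+++====++***
*#####**++++++++****####*   *****+++++++**++=====++**
*####*++==++++==++++*###*   *****+++++++**++=====++**
*###*+====+*++=====+*#%#*   *****+++++++++++=====++**
*###*+=--=***+=---=+*#%#*   *****++===++++++=====++**
**#**+---+*#*+=---=+*#%#*   *****++====+++++=====++**
**##*=--=+##*+=---=+*#%#*   ****+++=====+++======++**
*###*=--+*##*+=--==+*####   ****++===============++**
*###*===+###*+==-==+*####   ****++===============++**
###*++=+*####*+====+##%##   *****++==============++**
*****+++**##*+=====+*#%##   *****++==============++**
*****++++****+=---=+*#%##   ******++============++***
*****+====+++=----=+*#%##   *******++==========+++***
*****+=---===----==*##%##   *******++++++++++++++****
**#*+=-----------=+*#%%##   ****#****++++++++++******
*##*+=-----------=+*
[... 368 characters left out ...]
#***#######****   ++***********************
rows scene [116 124 125 121 114 106  97  91  96 111 131 148 155 157 152 139 118] top [106 108 113 118 124 130 135 137 135 131 122 111  99  88  80  76  76]
2 a cx 10.820331695331696 [137 312 511 640 690 676 682 746 779 688 443 168  28  12]
2 b cx 13.076868158019991 [  0   0  54 154 245 346 448 513 544 533 474 396 300 195]
3 a cx 15.106870229007633 [  0   0   0   0   0  12 195 415 591 668 704 767 799 696]
3 b cx 16.2242774566474 [  0   0   0   0   0   0   0  12  83 168 267 350 412 438]
4 a cx 10.319055173629472 [135 223 346 507 736 898 972 865 607 278 106   0   0   0]
4 b cx 12.400185701021355 [ 12 124 192 289 384 479 567 638 651 613 523 420 308 185]
```

The window now shows a clear 4, with its centre about 0.6 mm short of the window middle in both views. I trim 0.01 rad and ease up a little, watching the force.

Emit:
{"op": "play_rows", "data": {"increments": [[[0, 0, 0, 0.01, 0.8], [0, 0, 0.03, 0, 0.8], [0, 0, 0.03, 0, 0.8], [0, 0, 0.03, 0, 0.8], [0, 0, 0, 0, 0.8]]]}}

```text
time: 19.5
tool_pos: [470.6, -285.4, 114.2]
eef_rot: [3.018, 0.868, -0.001]
force: [-4.9, -2.0, 9.6]
gripper_width: 13.6
finger_force: 38.7
```

Emit:
{"op": "play_rows", "data": {"increments": [[[0, 0, 0.02, 0, 0.8], [0, 0, 0.02, 0, 0.8], [0, 0, 0.02, 0, 0.8], [0, 0, 0, 0, 0.8], [0, 0, 0, 0, 0.8]]]}}

```text
time: 20.12
tool_pos: [470.7, -285.4, 114.7]
eef_rot: [3.018, 0.868, -0.001]
force: [-5.1, -1.6, 9.1]
gripper_width: 13.3
finger_force: 38.6
```

Emit:
{"op": "play_rows", "data": {"increments": [[[0, 0, 0.03, 0, 0.8], [0, 0, 0.03, 0, 0.8], [0, 0, 0.03, 0, 0.8], [0, 0, 0.03, 0, 0.8], [0, 0, 0, 0, 0.8]]]}}

```text
time: 20.75
tool_pos: [470.6, -285.3, 115.9]
eef_rot: [3.018, 0.868, -0.001]
force: [-5.7, -2.3, 8.6]
gripper_width: 13.6
finger_force: 38.5
```

Emit:
{"op": "play_rows", "data": {"increments": [[[0, 0, 0.03, 0, 0.8], [0, 0, 0.03, 0, 0.8], [0, 0, 0.03, 0, 0.8], [0, 0, 0.03, 0, 0.8], [0, 0, 0, 0, 0.8]]]}}

```text
time: 21.38
tool_pos: [470.6, -285.4, 117.0]
eef_rot: [3.018, 0.868, -0.001]
force: [-5.2, -2.0, 6.7]
gripper_width: 13.4
finger_force: 38.5
```

Emit:
{"op": "play_rows", "data": {"increments": [[[0, 0, 0.06, 0, 0.8], [0, 0, 0.06, 0, 0.8], [0, 0, 0.06, 0, 0.8], [0, 0, 0.06, 0, 0.8], [0, 0, 0, 0, 0.8]]]}}

```text
time: 22.0
tool_pos: [470.6, -285.3, 119.4]
eef_rot: [3.018, 0.868, -0.001]
force: [-4.8, -1.9, 6.8]
gripper_width: 13.0
finger_force: 38.3
```

Emit:
{"op": "play_rows", "data": {"increments": [[[0, 0, 0.06, 0, 0.8], [0, 0, 0.06, 0, 0.8], [0, 0, 0.06, 0, 0.8], [0, 0, 0.06, 0, 0.8], [0, 0, 0, 0, 0.8]]]}}

```text
time: 22.62
tool_pos: [470.6, -285.4, 121.7]
eef_rot: [3.018, 0.868, -0.001]
force: [-4.9, -2.6, 6.4]
gripper_width: 13.3
finger_force: 38.2
```

Emit:
{"op": "play_rows", "data": {"increments": [[[0, 0, 0.05, 0, 0.8], [0, 0, 0.05, 0, 0.8], [0, 0, 0.05, 0, 0.8], [0, 0, 0, 0, 0.8], [0, 0, 0, 0, 0.8]]]}}

```text
time: 23.25
tool_pos: [470.6, -285.3, 123.0]
eef_rot: [3.018, 0.868, -0.001]
force: [-3.9, -3.0, 5.6]
gripper_width: 13.2
finger_force: 38.2
```

Emit:
{"op": "play_rows", "data": {"increments": [[[0, 0, 0.04, 0, 0.8], [0, 0, 0.03, 0, 0.8], [0, 0, 0.03, 0, 0.8], [0, 0, 0, 0, 0.8], [0, 0, 0, 0, 0.8]]]}}

```text
time: 23.88
tool_pos: [470.6, -285.3, 123.9]
eef_rot: [3.018, 0.868, -0.001]
force: [-3.5, -2.8, 5.7]
gripper_width: 13.2
finger_force: 38.1
```

Emit:
{"op": "play_rows", "data": {"increments": [[[0, 0, 0.02, 0, 1.6], [0, 0, 0.02, 0, 2.2], [0, 0, 0, 0, 2.8], [0, 0, 0, 0, 3], [0, 0, 0, 0, 3]]]}}

```text
time: 24.5
tool_pos: [471.0, -284.1, 124.2]
eef_rot: [-3.019, -0.87, -0.0]
force: [-0.1, 0.1, -0.3]
gripper_width: 30.4
finger_force: 0.0
```

Emit:
{"op": "play_rows", "data": {"increments": [[[0, 0, 2, 0, 3], [0, 0, 2, 0, 3], [0, 0, 2, 0, 3], [0, 0, 2, 0, 3], [0, 0, 0, 0, 3]]]}}

```text
time: 25.12
tool_pos: [472.2, -284.9, 206.6]
eef_rot: [3.016, 0.868, 0.004]
force: [-0.1, -0.3, -0.7]
gripper_width: 30.1
finger_force: 0.0
```

```bash
python3 - <<'E'
from h import *
look('5');cen('5')
w=get('wrist','w5.png');P=cloud(w);z=P[...,2]
for lo,hi in((90,110),(115,135)):
    k=(z>lo)&(z<hi);n,l,s,c=cv2.connectedComponentsWithStats(k.astype(np.uint8))
    for i in range(1,n):
        if s[i,4]>200:
            q=P[l==i];rr=cv2.minAreaRect(q[:,:2].astype(np.float32));print(lo,s[i],q.mean(0).round(1),np.median(q[:,2]),np.round(rr[0],1),np.round(rr[1],1),rr[2])
E
```

```text
t 25.12 p [ 472.2 -284.9  206.6] yaw 0.561 tz [ 0.003 -0.003 -1.   ] F [-0.1 -0.3 -0.7] T [-0.02 -0.03 -0.02] w 30.1 q [ 1.07  0.43 -0.72  1.84  0.34  1.   -0.8 ]
**###########*##########*   ******+++++++**+++=+++***
**#%%%######***#####%%##*   ******+++++++++++===++***
**#%%###*****++**###%%##*   *****+++==+++++++====++**
*#####**++++++++****####*   *****++===++++++=====++**
*####*++==++++==+++**###*   *****++===++++++=====++**
*###*+====+*++=====+*#%#*   *****++====+++++=====++**
*###*+=--=+**+=---=+*#%#*   ****+++====+++++=====++**
**#**+---=*#*+----=+*#%#*   ****++======+++======++**
**#*+=---+***+=---=+*#%#*   ****++===============++**
**#*+=--=+***+=---=+*####   ****++===============++**
*##*+=-=+*##**+====+*####   ****++===============++**
*##*+=-=*####*+====+##%##   *****++===---========++**
****+==+*####*++===+*#%##   *****++==============++**
****+++**####*++===+*#%%#   ******++============+++**
*****+++++++**+====+*#%##   ******+++==========+++***
**##*+======+++====+##%##   *******++++++++++++++****
**##*=------=+==-=+*#%%##   *********+++++++++++*****
*##*+=------===--==
[... 271 characters left out ...]
%%##*   *************************
**#####################**   +************************
***####*###***#######****   ++***********************
rows scene [115 123 126 125 123 116 103  88  81  87 104 127 143 151 150 140 118] top [114 117 120 124 129 135 140 141 139 133 125 112 101  90  81  77  77]
5 a cx 10.84470989761092 [ 74 190 375 546 726 851 969 980 819 543 278  95   0   0]
5 b cx 12.786021262157883 [  0  12 124 204 284 377 465 529 569 552 470 383 273 179]
90 [ 232  173   86   82 3886] [ 474.2 -283.   103.1] 103.13080282280137 [ 472.9 -283.8] [58.3 60.2] 34.42623519897461
115 [ 264  187   22   76 1635] [ 473.9 -283.2  129.3] 129.83415931135008 [ 472.3 -284.2] [47.6 13.6] 32.19817352294922
```

View pics/w5.png

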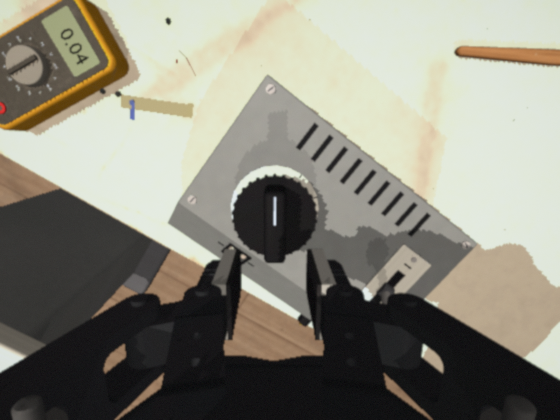

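The knob is back at its full height (top 129.8, skirt 103.1) and the window shows a 4 centred: it's locked. Next is the lever, pushing the ball with closed fingers along the box's x from the front.

Emit:
{"op": "play_rows", "data": {"increments": [[[-1.52, -2.15, 0, -0.13, 0], [-1.52, -2.15, 0, -0.13, 0], [-1.52, -2.15, 0, -0.13, 0], [-1.52, -2.15, 0, -0.13, 0], [-1.52, -2.15, 0, -0.13, 0]]]}}

```text
time: 25.9
tool_pos: [393.8, -391.9, 203.0]
eef_rot: [-3.137, 0.147, 0.002]
force: [-0.2, 0.2, 0.5]
gripper_width: 0.2
finger_force: 0.0
```

Emit:
{"op": "play_rows", "data": {"increments": [[[0, 0, 0, 0, 0], [0, 0, 0, 0, 0], [0, 0, 0, 0, 0], [0, 0, 0, 0, 0], [0, 0, 0, 0, 0]]]}}

```text
time: 26.52
tool_pos: [395.3, -391.4, 204.2]
eef_rot: [-3.138, 0.138, -0.0]
force: [-0.4, 0.1, 0.9]
gripper_width: 0.3
finger_force: 0.0
```

```bash
python3 - <<'E'
from h import *
st()
w=get('wrist','w6.png');P=cloud(w);z=P[...,2]
k=(z>112)&(z<140)&(P[...,1]<-370)&(P[...,0]<520);n,l,s,c=cv2.connectedComponentsWithStats(k.astype(np.uint8))
for i in range(1,n):
    if s[i,4]>100:
        q=P[l==i];print(s[i],q.mean(0).round(1),np.nanmin(q,0),np.nanmax(q,0))
E
```

```text
t 26.52 p [ 395.3 -391.4  204.2] yaw -0.088 tz [ 0.  0. -1.] F [-0.4  0.1  0.9] T [0.01 0.   0.02] w 0.3 q [ 1.17  0.4  -0.55  1.83  0.25  0.98 -1.14]
[261 134  30  34 740] [ 443.9 -396.5  132.9] [ 434.17025708 -405.17242688  112.16736   ] [ 452.98634757 -387.57137674  137.23391582]
```

View pics/w6.png

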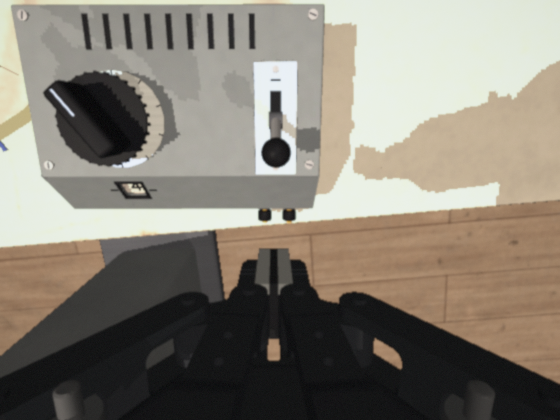

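The window at (134,189) shows the 4 centred. The lever ball at (276,152) lies straight ahead of the closed fingers. Lowering, then pushing.

Emit:
{"op": "play_rows", "data": {"increments": [[[0, 0, -2.5, 0, 0], [0, 0, -2.5, 0, 0], [0, 0, -2, 0, 0], [0, 0, -0.7, 0, 0], [0, 0, 0, 0, 0]]]}}

```text
time: 27.2
tool_pos: [395.0, -391.6, 127.0]
eef_rot: [-3.138, 0.14, 0.0]
force: [1.1, -0.4, 0.2]
gripper_width: -0.5
finger_force: 0.0
```

Emit:
{"op": "play_rows", "data": {"increments": [[[0.8, -0.1, 0, 0, 0], [0.8, -0.1, 0, 0, 0], [0.8, -0.1, 0, 0, 0], [0.8, -0.1, 0, 0, 0], [0.8, -0.1, 0, 0, 0]]]}}

```text
time: 27.82
tool_pos: [431.9, -396.9, 127.0]
eef_rot: [-3.138, 0.142, 0.011]
force: [-8.9, 1.2, 7.0]
gripper_width: -0.1
finger_force: 4.5
```

Emit:
{"op": "play_rows", "data": {"increments": [[[0.5, -0.04, 0, 0, 0], [0.5, -0.04, 0, 0, 0], [0.5, -0.04, 0, 0, 0], [0.3, -0.03, 0, 0, 0], [0, 0, 0, 0, 0]]]}}

```text
time: 28.45
tool_pos: [452.1, -398.5, 127.2]
eef_rot: [3.138, -0.141, -0.003]
force: [-5.3, 0.3, 3.8]
gripper_width: -0.0
finger_force: 2.4
```

Emit:
{"op": "play_rows", "data": {"increments": [[[0.3, -0.03, 0, 0, 0], [0.3, -0.03, 0, 0, 0], [0.2, 0, 0, 0, 0], [0.1, 0, 0, 0, 0], [0, 0, 0, 0, 0]]]}}

```text
time: 29.08
tool_pos: [459.3, -399.0, 126.2]
eef_rot: [-3.138, 0.142, 0.008]
force: [-6.7, -0.4, 0.9]
gripper_width: -0.1
finger_force: 3.3
```

Emit:
{"op": "play_rows", "data": {"increments": [[[0.05, 0, 0, 0, 0], [0.05, 0, 0, 0, 0], [0.05, 0, 0, 0, 0], [0.05, 0, 0, 0, 0], [0, 0, 0, 0, 0]]]}}

```text
time: 29.7
tool_pos: [460.7, -399.1, 126.0]
eef_rot: [-3.137, 0.142, 0.01]
force: [-7.7, 0.1, 1.2]
gripper_width: 0.2
finger_force: 3.9
```

Emit:
{"op": "play_rows", "data": {"increments": [[[0.1, 0, 0, 0, 0], [0.1, 0, 0, 0, 0], [0.1, 0, 0, 0, 0], [0, 0, 0, 0, 0], [0, 0, 0, 0, 0]]]}}

```text
time: 30.32
tool_pos: [462.9, -399.2, 125.5]
eef_rot: [-3.137, 0.143, 0.012]
force: [-8.5, -0.5, -0.2]
gripper_width: 0.1
finger_force: 3.8
```

Emit:
{"op": "play_rows", "data": {"increments": [[[0.1, 0, 0, 0, 0], [0.1, 0, 0, 0, 0], [0.1, 0, 0, 0, 0], [0, 0, 0, 0, 0], [0, 0, 0, 0, 0]]]}}

```text
time: 30.95
tool_pos: [463.9, -399.3, 125.1]
eef_rot: [-3.136, 0.144, 0.017]
force: [-13.1, 0.0, 1.5]
gripper_width: -0.3
finger_force: 5.9
```

Emit:
{"op": "play_rows", "data": {"increments": [[[0.1, 0, 0, 0, 0], [0.1, 0, 0, 0, 0], [0.1, 0, 0, 0, 0], [0, 0, 0, 0, 0], [0, 0, 0, 0, 0]]]}}

```text
time: 31.58
tool_pos: [464.3, -399.3, 124.8]
eef_rot: [-3.136, 0.145, 0.025]
force: [-18.2, 0.6, 6.5]
gripper_width: -0.0
finger_force: 9.7
```

Emit:
{"op": "play_rows", "data": {"increments": [[[0.05, 0, 0, 0, 0], [0.05, 0, 0, 0, 0], [0.05, 0, 0, 0, 0], [0, 0, 0, 0, 0], [0, 0, 0, 0, 0]]]}}

```text
time: 32.2
tool_pos: [464.5, -399.4, 124.7]
eef_rot: [-3.135, 0.146, 0.029]
force: [-21.9, 1.2, 8.3]
gripper_width: -0.3
finger_force: 11.6
```

At the end stop. Backing off, lifting clear and checking.

Emit:
{"op": "play_rows", "data": {"increments": [[[-0.8, 0, 0, 0, 0], [-1.2, 0.1, 0, 0, 0], [-2, 0.2, 0, 0, 0], [-2.5, 0.2, 0, 0, 0], [0, 0, 0, 0, 0]]]}}

```text
time: 32.83
tool_pos: [408.2, -394.1, 127.3]
eef_rot: [3.138, -0.142, -0.0]
force: [0.7, -0.6, 0.4]
gripper_width: 0.1
finger_force: 0.0
```

Emit:
{"op": "play_rows", "data": {"increments": [[[0, 0, 2.5, 0, 0], [0, 0, 2.5, 0, 0], [0, 0, 2, 0, 0], [0, 0, 0.7, 0, 0], [0, 0, 0, 0, 0]]]}}

```text
time: 33.45
tool_pos: [410.4, -393.8, 204.5]
eef_rot: [3.138, -0.139, 0.002]
force: [0.2, -0.0, 0.2]
gripper_width: -0.1
finger_force: 0.0
```

Emit:
{"op": "play_rows", "data": {"increments": [[[0, 0, 0, 0, 0], [0, 0, 0, 0, 0], [0, 0, 0, 0, 0], [0, 0, 0, 0, 0], [0, 0, 0, 0, 0]]]}}

```text
time: 34.08
tool_pos: [409.4, -393.8, 204.1]
eef_rot: [-3.138, 0.14, 0.0]
force: [-0.1, -0.1, 0.0]
gripper_width: -0.3
finger_force: 0.0
```

```bash
python3 - <<'E'
from h import *
st()
w=get('wrist','w7.png');P=cloud(w);z=P[...,2]
k=(z>112)&(z<140)&(P[...,0]<530);n,l,s,c=cv2.connectedComponentsWithStats(k.astype(np.uint8))
for i in range(1,n):
    if s[i,4]>100:
        q=P[l==i];print(s[i],q.mean(0).round(1),np.nanmin(q,0),np.nanmax(q,0))
E
```

```text
t 34.08 p [ 409.4 -393.8  204.1] yaw -0.089 tz [-0.  0. -1.] F [-0.1 -0.1  0. ] T [ 0.06  0.02 -0.03] w -0.3 q [ 1.15  0.42 -0.55  1.8   0.26  0.99 -1.16]
[259  86  30  36 816] [ 485.3 -400.1  130.5] [ 475.01688457 -408.71352326  112.21204382] [ 494.44610733 -391.51123864  135.08454962]
[  45  106   82   76 2815] [ 472.5 -287.4  126.6] [ 449.07986719 -302.55596226  112.00563275] [ 494.41262235 -267.99528769  132.40412313]
```

View pics/w7.png

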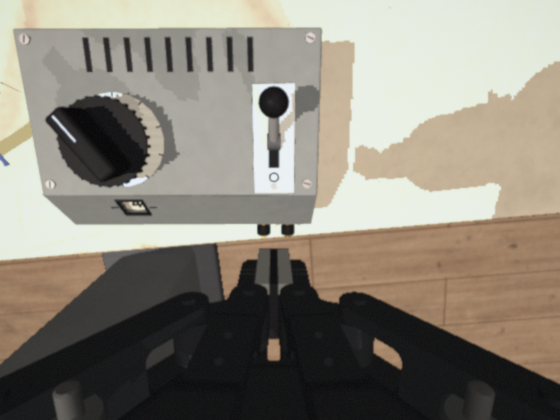

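```bash
python3 - <<'E'
from h import *
w=get('wrist');print('ball',ray(w,274,102,126), 'slot ends',ray(w,274,168,80),ray(w,274,95,80))
sheet('9');cen('9')
E
```

```text
ball [ 485.68651493 -400.47012365  126.        ] slot ends [ 441.49030432 -396.73050417   80.        ] [ 492.90421925 -401.23637842   80.        ]
9 a cx 10.83902514746973 [ 72 193 377 549 727 849 966 977 819 543 276  94   0   0]
9 b cx 12.675235109717867 [  0  65 154 233 312 396 497 563 588 568 502 412 300 195]
```

```bash
python3 -c "
from cell import env
print(env.job_done())"
```

```text
the job is handed in; nothing more can be done
None
```

The selector is locked up on 4 and the load lever was then pushed all the way over to its end stop; the job was handed in at about 34 s with the robot clear of everything and the multimeter, board, loupe and cutters not touched.

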